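Hold a soldered relay board up to the inspection microscope

ROBOT

A 6-joint arm with a two-finger parallel gripper is mounted at the origin on the work surface. World frame = base frame: x ahead of the robot, y to its left, z up, the work surface at z = 0. Lengths are in m, angles in rad, forces in N, time in s.
With the tool pointing down it reaches from about 0.225 to 0.875 m from the base axis. Payload 3.4 kg.
Tool frame: the origin (TCP) lies at the very end of the fingers, on their centre line; the grasp point (between the pads) lies 19 mm behind it; z points along the fingers, x is the direction in which the jaws open and shut, and the axes are right-handed (so a half turn about z gives the same grasp; the last joint's range is limited). The gripper opens to 85 mm and grips with 20 to 120 N. Pads are 22 mm wide; open, the fingers measure 114 mm over their backs; the gripper's body (76 mm by 85 mm) begins 54 mm behind the grasp point. The pads swing forward as they close: fully open they stand 13 mm farther back than shut.
Start: joints at [1.198, 0.276, 1.505, -0, 1.361, -0.121], TCP at [0.143, 0.557, 0.231] pointing down, gripper open.
Joint ranges: [-2.89, 2.89], [-0.75, 2.08], [0.22, 2.7], [-1.18, 4.32], [0.11, 2.71], [-2.7, 2.7]. Speed limits (rad/s): [2.57, 2.57, 3.14, 3.14, 3.14, 3.14].

INTERFACE

Orientations are given as a unit quaternion [w, x, y, z].
In Python, from rig import manip gives the robot as it stands.
- The arm moves only by the tool carry_out, never from a script. Its argument "series" is a list of rows, each a list of 2 entries, a list of its own where there are three numbers: the shift along the tool's x, y, z in mm, then the turn about the tool's z in degrees. A call has 1 to 10 rows; each row shifts and turns the pose as measured when the row begins, along the tool's axes as they then stand; what a row does not reach is not made up. A row lasts 1/12 s, in which the tool goes at most 41.7 mm and 7.16 degrees, less where a joint would pass 70% of its speed; a pose out of reach is approached as far as the arm can. A call is refused whole if a number of a shift passes 41.7 or a number of a turn 7.16, either way. A call with a gripper value outside its range is refused whole. "fingers" is the finger opening in mm, from 0 to 85.4, set as the call begins (left out, the last holds). The fingers move at their own pace and stop on an object; "squeeze" is the grip in N (left out, the last holds). Time passes only in rows, so rows that do not move let the fingers close. It gives the time, the measured TCP pose, the force and the opening at its end, in the units of the state.
- manip.get_state(): the state, without advancing time (a new reading comes with each control period).
- manip.get_image(name): name is "scene" or "side" or "wrist"; returns a dict with "frame" (420x560x3 uint8, blue, green, red), "K" (3x3 intrinsics, pixels), "rvec" (rotation vector, rad) and "tvec" (3), from world to camera coordinates, as OpenCV has them; the wrist camera has in their place "mount" (4x4, takes a point from camera to tool coordinates, whose origin is the TCP and whose axes are the tool frame's). Camera axes: x right, y down, z forward; pixel columns grow to the right and rows downward; lengths in m; the calibration is good to about 2 mm. A picture is of the moment at which its call begins: read the wrist's pose just before it. There is no depth.
- manip.sign_off(): hands the job in, once; it reports no verdict.
The state is a dict: "clock": time; "qpos": joint angles; "qd": joint speeds; "effort": joint torques, N m; "position": TCP position; "ee_rot": TCP orientation; "contact_force": force on the tool from outside, world axes, zero at the start; "moment": the same for the moment, N m; "width": finger opening in m.
Only numpy, scipy, OpenCV 4.12 (cv2) and the standard library are available. Lean on these libraries where they do the work, as an engineer would, in place of code of your own. Each camera call takes 0.05 s, during which the arm holds its last target. There are 200 camera calls.

TASK

Lift the relay board, the tallest of the three green circuit boards standing in the black rack and the only one with a row of screw terminals along its top edge, out of the rack and show it to the inspection microscope on its stand: right way up, its soldered back squarely facing the lens, the middle of the board on the lens's line of sight and 90 mm in front of the lens. Finish while still holding it steady there in the air, and do not put it down or let go. Do not touch the microscope, and leave the other two boards, the pliers and the multimeter where they are.

Things in the scene. Friction and masses are not known exactly. Their poses are not given: they have to be found in the camera images.
- relay_board: The board to present: upright green plate 80 mm wide (y), 85 mm tall (z), 2 mm thick (x), about 85 g. Origin: middle of its lower edge, mid-thickness, on the rack's floor; z up; +x points out of the bare soldered back, the parts are on the -x side: grey terminal row at the top, below it two black relays out to x = -17 mm (y within 25, z 38 to 58).
- terminals (a point): Middle of the relay board's grip: the flat grey screw-terminal row along the top edge on the parts side, 70 mm long (y), 14 mm tall (z 71 to 85), 12 mm deep. Pinched along x together with the board's back it is 14 mm thick (x -13 to +1). This point is at x -6, z 78 mm from the board's origin, 7 mm below the top edge. Axes as the board's.
- solder_face (a point): Middle of the relay board's soldered back, on the surface: 1 mm in x and 42.5 mm in z from the board's origin. Axes as the board's.
- relay_tops (a point): Point on the parts side of the relay board, level with the relays' outer faces: -17 mm in x, 42.5 mm in z from the board's origin. Axes as the board's.
- rack: Fixed black plastic rack, 180 mm long (x), 97 wide (y), 50 high, origin in the middle of its underside, floor 6 mm thick. The long walls have pairs of upright grooves 3.8 mm wide and 44 mm tall; walls 72 mm apart inside, groove bottoms 83 mm. Three boards stand in grooves at x = -48, 0 and 48 mm, in any order, their soldered backs to the rack's +x.
- scope_head: Head of the inspection microscope: level aluminium and black tube, 39 mm thick, 105 mm long, a ring of small white lights round the lens at its front, the post clamp behind (to 139 mm behind the lens, 36 mm to the side). Fixed; its height differs each time. Origin: middle of the lens front; x points back along the tube (it looks along -x); z up.
- lens (a point): Middle of the lens front of the microscope, same place and axes as the head: it looks level along -x; the wanted place of the middle of the soldered back is 90 mm along -x from here.
- scope_stand: Fixed stand of the microscope: grey base plate 130 x 100 x 10 mm and a steel post 14 mm thick and 249 mm high, 30 mm behind the middle. Origin: middle of the base's underside; axes parallel to the head's; the lens front is 95 mm along -x from it, beyond the edge of the base.
- coil_board: Another board in the rack, to be left: 80 mm wide, 55 mm tall, with a copper ring coil, no screw terminals. Origin and axes as for the relay board; its parts reach to x = -12 mm.
- heatsink_board: Another board in the rack, to be left: 80 mm wide, 60 mm tall, with a finned aluminium heat sink, no screw terminals. Origin and axes as for the relay board; its parts reach to x = -12 mm.
- pliers: Loose small pliers with red handles lying on the table, 135 mm long, 50 mm wide, 12 mm high, to be left. Origin at the joint, x towards the jaws, which reach 40 mm along x.
- multimeter: Loose black multimeter lying on the table, 175 x 82 x 46 mm, to be left. Origin in the middle of its underside.
Things that resemble listed ones, but are neither listed nor needed, are in the scene too. What is shaped like the relay_board but purple or yellow is not meant.

How it is judged:
On the way:
1. the relay board is lifted clear out of the rack in the gripper (z of relay_board in the frame of rack above 0.055 m and contact force between relay_board and the fingers above 0.5 N and contact force between relay_board and rack below 0.2 N), for 0.1 s.
At the end, for the whole second after the job is handed in: The gripper alone holds the board still in the air: middle of its soldered back 90 mm (+-15) before the lens, within 12 mm of the line of sight sideways and in height, back to the lens, square and upright within 9 degrees; the other four things within 20 mm of their start (x of solder_face in the frame of lens between -0.105 and -0.075 m and y of solder_face in the frame of lens between -0.012 and 0.012 m and z of solder_face in the frame of lens between -0.012 and 0.012 m and x of relay_tops in the frame of lens below -0.088 m and angle between the x axis of relay_board and the x axis of lens, either way round below 0.17 rad and angle between relay_board's own z axis and vertical below 0.17 rad and height (world z) of relay_board above 0.08 m and contact force between relay_board and the fingers above 1 N and contact force between relay_board and rack below 0.2 N and contact force between relay_board and scope_head below 0.2 N and linear speed of relay_board below 0.02 m/s and angular speed of relay_board below 0.15 rad/s and distance of each of coil_board, heatsink_board, pliers, multimeter from where it was at the start of the episode below 0.02 m); the arm keeps its last pose, push and grip.
It fails at once if the microscope is touched (more than 1 N) (contact force between any of scope_head, scope_stand and anything else above 1 N).
It fails at once if another board, the pliers or the multimeter is shifted by more than 20 mm (distance of any of coil_board, heatsink_board, pliers, multimeter from where it was at the start of the episode above 0.02 m).
It also fails if it takes over 38 s, if anything falls off the work surface, if the arm or the gripper's body presses on something with over 40 N, if the wrist force passes 120 N, or if a joint passes its speed limit or range.

## Working session

There is one attempt and no reset: what is moved stays moved. The work goes in short steps, Python scripts to look and compute and a tool call to move; the robot and the scene stay as the last step left them, time stands still between calls to the robot, and variables do not carry over. Pictures are saved under pics/ and viewed, about 8 in all and at most 12, crops included, and the job is handed in when it is done.

Besides the shell and the picture viewer there is one more tool, called as a command line: name --argument value ..., lists and objects as JSON in quotes. carry_out: Moves the arm, as the interface text tells. Its arguments: {"type":"object","properties":{"series":{"type":"array","items":{"type":"array"}},"fingers":{"type":"number"},"squeeze":{"type":"number"}},"required":["series"]}

```bash
mkdir -p pics; cat > h.py <<'E'
import numpy as np,cv2
from rig import manip
from scipy.spatial.transform import Rotation as R
def snap(n,f):
    d=manip.get_image(n); cv2.imwrite('pics/'+f+'.png',d['frame']); np.save('pics/'+f+'.npy',d,allow_pickle=True); return d
E
python3 - <<'E'
from h import *
s=manip.get_state(); print({k:np.round(v,3).tolist() for k,v in s.items()})
for n in('scene','side','wrist'):
    d=snap(n,n+'0'); print(n,d['K'].tolist(),*[np.round(d[k],3).tolist() for k in d if k not in('frame','K')])
a=cv2.imread('pics/scene0.png');b=cv2.imread('pics/side0.png')
E
```

```text
{'clock': 0.0, 'qpos': [1.198, 0.277, 1.506, -0.0, 1.361, -0.121], 'qd': [-0.0, -0.003, 0.0, 0.001, -0.001, -0.0], 'effort': [-0.0, -41.678, -24.58, 0.0, 0.011, -0.0], 'position': [0.143, 0.556, 0.23], 'ee_rot': [0.0, 0.79, 0.613, -0.001], 'contact_force': [0.057, -0.622, -0.451], 'moment': [-0.019, -0.03, 0.036], 'width': 0.085}
scene [[473.8515678623567, 0.0, 284.64538779281105], [0.0, 473.8515678623567, 204.40424087923455], [0.0, 0.0, 1.0]] [0.959, 2.705, -0.747] [0.331, -0.221, 1.395]
side [[502.62503267823524, 0.0, 280.90121431087846], [0.0, 502.62503267823524, 205.50834523838478], [0.0, 0.0, 1.0]] [2.403, -0.242, 0.074] [-0.444, 0.195, 1.287]
wrist [[298.72626978786997, 0.0, 278.1300277526752], [0.0, 298.72626978786997, 206.78721900824314], [0.0, 0.0, 1.0]] [[1.0, -0.001, -0.0, 0.0], [0.001, 0.955, 0.298, -0.076], [0.0, -0.298, 0.955, -0.142], [0.0, 0.0, 0.0, 1.0]]
```

View pics/scene0.png

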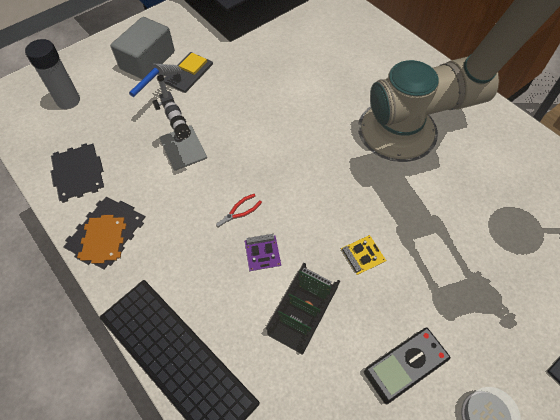

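View pics/side0.png

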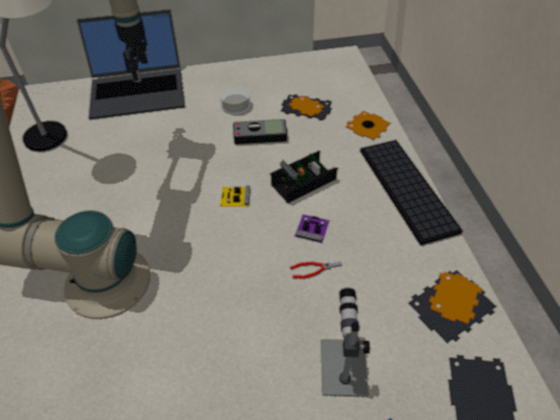

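The rack is at about (303,308) in scene and (303,178) in side. The microscope is at (175,120) in scene and (348,340) in side. The purple (263,252) and yellow (363,253) boards are decoys. Next I'll enlarge crops of the rack and the scope.

```bash
python3 - <<'E'
from h import *
a=cv2.imread('pics/scene0.png');b=cv2.imread('pics/side0.png')
c=lambda i,x,y,w,h,s:cv2.resize(i[y:y+h,x:x+w],None,fx=s,fy=s,interpolation=cv2.INTER_CUBIC)
cv2.imwrite('pics/c1.png',np.hstack([c(a,255,250,100,120,4),c(b,260,140,100,120,4)]))
cv2.imwrite('pics/c2.png',np.hstack([c(a,120,60,100,120,4),c(b,300,280,100,120,4)]))
E
```

```text
(no output)
```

View pics/c1.png

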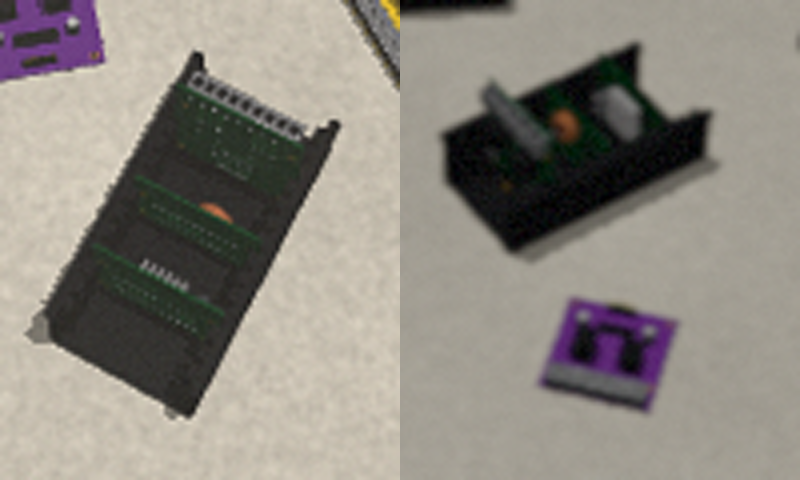

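View pics/c2.png

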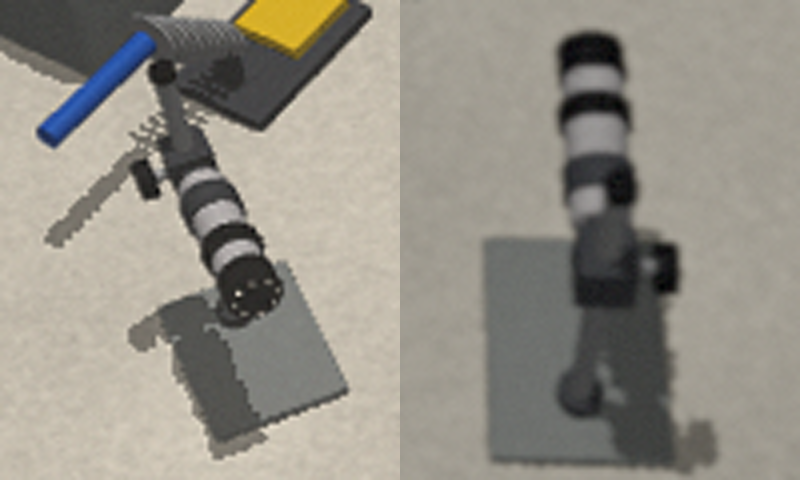

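Three green boards show in crop 1. In scene pixels they are: grey terminals at (317,276), copper coil at (309,305), heat sink at (296,319). The one at (317,276) has the terminal row and stands tallest, so it is the relay board. It sits at rack x=-48, with its soldered back facing the scene camera. Crop 2 shows the lens ring at about (182.5,132) in scene.

```bash
cat >> h.py <<'E'
def load(f): return np.load('pics/'+f+'.npy',allow_pickle=True).item()
def ray(d,p):
    Rm=cv2.Rodrigues(d['rvec'])[0]; c=-Rm.T@d['tvec'].ravel()
    v=Rm.T@np.linalg.inv(d['K'])@np.r_[p,1]; return c,v/np.linalg.norm(v)
def atz(d,p,z):
    c,v=ray(d,p); return c+v*(z-c[2])/v[2]
def tri(rs):
    A=sum(np.eye(3)-np.outer(v,v) for c,v in rs); b=sum((np.eye(3)-np.outer(v,v))@c for c,v in rs); return np.linalg.solve(A,b)
def proj(d,P): return cv2.projectPoints(np.atleast_2d(np.float64(P)),d['rvec'],d['tvec'],d['K'],None)[0][:,0]
E
python3 - <<'E'
from h import *
np.set_printoptions(precision=4,suppress=True)
a=load('scene0');b=load('side0')
sa=lambda x,y,X,Y:np.array([X+x/4,Y+y/4])
print('rack scene top');[print(atz(a,sa(x,y,255,250),.05)) for x,y in((195,55),(337,125),(190,413),(48,320))]
print('rack side top');[print(atz(b,sa(x-400,y,260,140),.05)) for x,y in((445,135),(637,45),(708,115),(518,250))]
print('rack side z0 bottom', atz(b,sa(118,255,260,140),0))
print('base scene');[print(atz(a,sa(x,y,120,60),.01)) for x,y in((287,262),(348,388),(215,440),(160,305))]
print('base side');[print(atz(b,sa(x-400,y,300,280),.01)) for x,y in((485,238),(490,458),(672,465))]
l=[ray(a,sa(252,287,120,60)),ray(b,sa(191,47,300,280))]
P=tri(l);print('lens',P,[np.linalg.norm(np.cross(P-c,v)) for c,v in l])
l=[ray(a,sa(163,72,120,60)),ray(b,sa(180,390,300,280))]
P=tri(l);print('posttop',P,[np.linalg.norm(np.cross(P-c,v)) for c,v in l])
l=[ray(a,sa(247,108,255,250)),ray(b,sa(117,120,260,140))]
P=tri(l);print('terminals',P,[np.linalg.norm(np.cross(P-c,v)) for c,v in l])
print('pliers',atz(a,[238,211],0.005),'meter',atz(a,[407,362],.04))
E
```

```text
rack scene top
[0.506  0.1701 0.05  ]
[0.4704 0.2556 0.05  ]
[0.6422 0.3272 0.05  ]
[0.6704 0.2397 0.05  ]
rack side top
[0.4735 0.2495 0.05  ]
[0.6343 0.3149 0.05  ]
[0.6667 0.23   0.05  ]
[0.5024 0.1278 0.05  ]
rack side z0 bottom [0.5107 0.1671 0.    ]
base scene
[ 0.465  -0.3857  0.01  ]
[ 0.4949 -0.2624  0.01  ]
[ 0.5913 -0.2834  0.01  ]
[ 0.5585 -0.4098  0.01  ]
base side
[ 0.4941 -0.2693  0.01  ]
[ 0.4653 -0.3936  0.01  ]
[ 0.5595 -0.4166  0.01  ]
lens [ 0.5475 -0.2514  0.1704] [np.float64(0.0009266298559095613), np.float64(0.0009266298559095311)]
posttop [ 0.4927 -0.4342  0.1792] [np.float64(0.0033984930767913366), np.float64(0.0033984930767912472)]
terminals [0.518  0.2226 0.0832] [np.float64(0.003703832911411497), np.float64(0.003703832911411454)]
pliers [ 0.5293 -0.0682  0.005 ] meter [0.4784 0.4805 0.04  ]
```

```bash
cat >> h.py <<'E'
def yaw(s):
    q=s['ee_rot']; x=R.from_quat([q[1],q[2],q[3],q[0]]).as_matrix()[:,0]; return np.arctan2(x[1],x[0])
def plan(tp,ty_deg,n):
    s=manip.get_state(); p=np.array(s['position']); y0=yaw(s); dy=(np.radians(ty_deg)-y0)/n; d=(np.array(tp)-p)/n; out=[]
    for i in range(n):
        y=y0+dy*i; c,sn=np.cos(y),np.sin(y)
        out.append([[round(1e3*v,1) for v in (c*d[0]+sn*d[1],sn*d[0]-c*d[1],-d[2])],round(-np.degrees(dy),2)])
    print('from',p.round(4),np.degrees(y0).round(2)); print(str(out).replace(' ',''))
E
python3 - <<'E'
from h import *
plan([.521,.223,.20],22.5,16)
a=load('scene0');b=load('side0')
# verify post top/ head axis height
for z in(.24,.249,.26): print(z,proj(a,[.520,-.368,z]),proj(b,[.520,-.368,z]))
E
```

```text
from [0.1431 0.5565 0.2306] 75.58
[[[np.float64(-14.3),np.float64(28.1),np.float64(1.9)],np.float64(3.32)],[[np.float64(-12.7),np.float64(28.8),np.float64(1.9)],np.float64(3.32)],[[np.float64(-11.0),np.float64(29.5),np.float64(1.9)],np.float64(3.32)],[[np.float64(-9.2),np.float64(30.1),np.float64(1.9)],np.float64(3.32)],[[np.float64(-7.5),np.float64(30.6),np.float64(1.9)],np.float64(3.32)],[[np.float64(-5.7),np.float64(31.0),np.float64(1.9)],np.float64(3.32)],[[np.float64(-3.9),np.float64(31.3),np.float64(1.9)],np.float64(3.32)],[[np.float64(-2.1),np.float64(31.4),np.float64(1.9)],np.float64(3.32)],[[np.float64(-0.3),np.float64(31.5),np.float64(1.9)],np.float64(3.32)],[[np.float64(1.6),np.float64(31.5),np.float64(1.9)],np.float64(3.32)],[[np.float64(3.4),np.float64(31.3),np.float64(1.9)],np.float64(3.32)],[[np.float64(5.2),np.float64(31.1),np.float64(1.9)],np.float64(3.32)],[[np.float64(7.0),np.float64(30.7),np.float64(1.9)],np.float64(3.32)],[[np.float64(8.7),np.float64(30.3),np.float64(1.9)],np.float64(3.32)],[[np.float64(10.5),np.float64(29.7),np.float64(1.9)],np.float64(3.32)],[[np.float64(12.2),np.float64(29.0),np.float64(1.9)],np.float64(3.32)]]
0.24 [[161.10101033  79.5278834 ]] [[353.88480722 327.25583122]]
0.249 [[160.27222416  76.81330229]] [[354.35326385 324.8804168 ]]
0.26 [[159.2441616  73.4460173]] [[354.93517829 321.92968912]]
```

carry_out --series '[[[-14,28,2],3.3],[[-13,29,2],3.3],[[-11,29.5,2],3.3],[[-9,30,2],3.3],[[-7.5,30.5,2],3.3],[[-6,31,2],3.3],[[-4,31,2],3.3],[[-2,31.5,2],3.3],[[0,31.5,2],3.3],[[1.5,31.5,2],3.3]]' --fingers 85

```text
clock: 0.98
position: [0.3807, 0.3418, 0.206]
ee_rot: [-0.001, 0.934, 0.356, -0.003]
contact_force: [0.8, -0.0, -0.7]
width: 0.0849
```

```bash
sed -i 's/round(1e3\*v,1)/round(float(1e3*v),1)/;s/round(-np.degrees(dy),2)/round(float(-np.degrees(dy)),2)/' h.py; python3 -c "
from h import *
plan([.521,.223,.19],22.5,9)"
```

```text
from [0.3807 0.3418 0.206 ] 41.72
[[[2.8,20.2,1.8],2.14],[[3.6,20.1,1.8],2.14],[[4.3,20.0,1.8],2.14],[[5.1,19.8,1.8],2.14],[[5.8,19.6,1.8],2.14],[[6.5,19.3,1.8],2.14],[[7.3,19.1,1.8],2.14],[[8.0,18.8,1.8],2.14],[[8.7,18.5,1.8],2.14]]
```

carry_out --series '[[[3,20,2],2.1],[[3.5,20,2],2.1],[[4.5,20,2],2.1],[[5,20,2],2.1],[[6,19.5,2],2.1],[[6.5,19.5,2],2.1],[[7,19,2],2.1],[[8,19,2],2.1],[[8.5,18.5,2],2.1],[[0,0,0],0]]'

```text
clock: 1.82
position: [0.5291, 0.2084, 0.183]
ee_rot: [0.002, 0.983, 0.185, -0.005]
contact_force: [-0.3, -0.0, 0.1]
width: 0.0852
```

```bash
cat >> h.py <<'E'
def wsnap(f):
    s=manip.get_state(); d=manip.get_image('wrist'); q=s['ee_rot']
    T=np.eye(4);T[:3,:3]=R.from_quat([q[1],q[2],q[3],q[0]]).as_matrix();T[:3,3]=s['position']
    M=np.linalg.inv(T@d['mount']); d['rvec']=cv2.Rodrigues(M[:3,:3])[0];d['tvec']=M[:3,3:]
    cv2.imwrite('pics/'+f+'.png',d['frame']); np.save('pics/'+f+'.npy',d,allow_pickle=True); return d,s
E
python3 - <<'E'
from h import *
d,s=wsnap('w1'); print(s['position'],np.degrees(yaw(s)))
y=np.radians(22.5); A=np.array([[np.cos(y),-np.sin(y)],[np.sin(y),np.cos(y)]])
P=[]
for q in((-.049,.040),(-.049,-.040),(-.047,.04),(-.061,.035),(-.061,-.035)): P.append(np.r_[A@q+[.571,.244],.091])
pp=proj(d,P); print(pp.round(1))
im=cv2.resize(d['frame'],None,fx=1.4,fy=1.4); 
for p in pp: cv2.circle(im,tuple(int(v) for v in p*1.4),2,(0,0,255),-1)
cv2.imwrite('pics/w1b.png',im)
E
```

```text
[0.52907242 0.2083978  0.18303046] 21.286778064311562
[[282.  139.5]
 [283.7 236. ]
 [284.6 139.4]
 [266.5 146.4]
 [269.3 230.7]]
```

View pics/w1b.png

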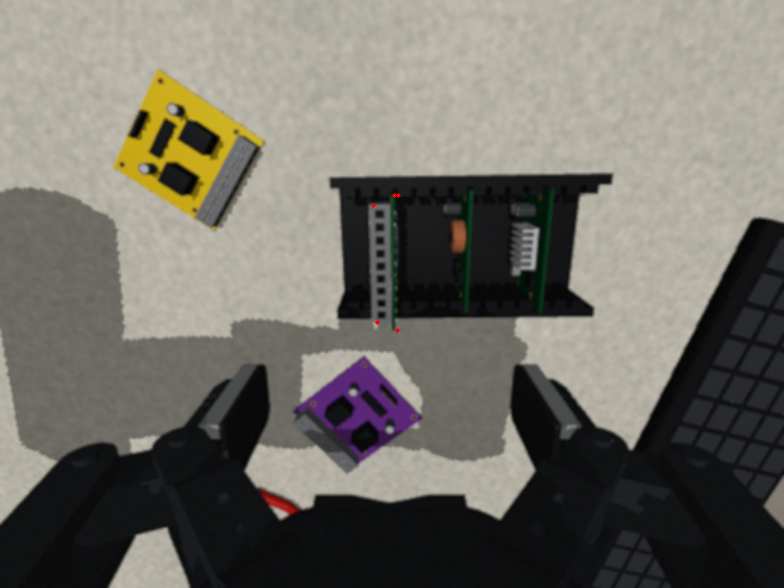

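The projected board corners land within about 2 px of the real ones: the terminal row runs (379,205)–(379,325) and the board edge runs (391,197)–(395,330). The pose is confirmed.

```bash
python3 -c "
from h import *
plan([.5203,.2233,.12],22.3,4)"
```

```text
from [0.5275 0.2095 0.1831] 21.36
[[[-0.4,-3.9,15.8],-0.24],[[-0.4,-3.9,15.8],-0.24],[[-0.4,-3.9,15.8],-0.24],[[-0.4,-3.9,15.8],-0.24]]
```

carry_out --series '[[[-0.5,-4,16],-0.25],[[-0.5,-4,16],-0.25],[[-0.5,-4,16],-0.25],[[-0.5,-4,16],-0.25],[[0,0,0],0],[[0,0,0],0],[[0,0,0],0]]' --fingers 50

```text
clock: 2.45
position: [0.5145, 0.227, 0.1179]
ee_rot: [-0.001, 0.981, 0.196, -0.007]
contact_force: [-0.5, 0.2, 0.0]
width: 0.0499
```

```bash
python3 -c "
from h import *
plan([.5203,.2233,.07],22.3,4)"
```

```text
from [0.5145 0.227  0.1179] 22.62
[[[1.0,1.4,12.0],0.08],[[1.0,1.4,12.0],0.08],[[1.0,1.4,12.0],0.08],[[1.0,1.4,12.0],0.08]]
```

carry_out --series '[[[1,1.5,10],0],[[1,1.5,10],0],[[1,1,10],0],[[0.5,0.5,8],0],[[0,0,0],0],[[0,0,0],0],[[0,0,0],0]]'

```text
clock: 3.03
position: [0.5213, 0.2242, 0.0785]
ee_rot: [-0.001, 0.981, 0.196, -0.005]
contact_force: [-0.7, -0.1, 0.1]
width: 0.0502
```

```bash
python3 - <<'E'
from h import *
plan([.5203,.2233,.07],22.3,3)
d,s=wsnap('w2'); print(s['position'],np.degrees(yaw(s)),s['contact_force'])
cv2.imwrite('pics/w2b.png',cv2.resize(d['frame'],None,fx=1.4,fy=1.4))
E
```

```text
from [0.5213 0.2242 0.0785] 22.62
[[[-0.4,0.1,2.8],0.11],[[-0.4,0.1,2.8],0.11],[[-0.4,0.1,2.8],0.11]]
[0.52134858 0.22420413 0.07854091] 22.619093758451157 [-0.66917286 -0.14582245  0.11537942]
```

View pics/w2b.png

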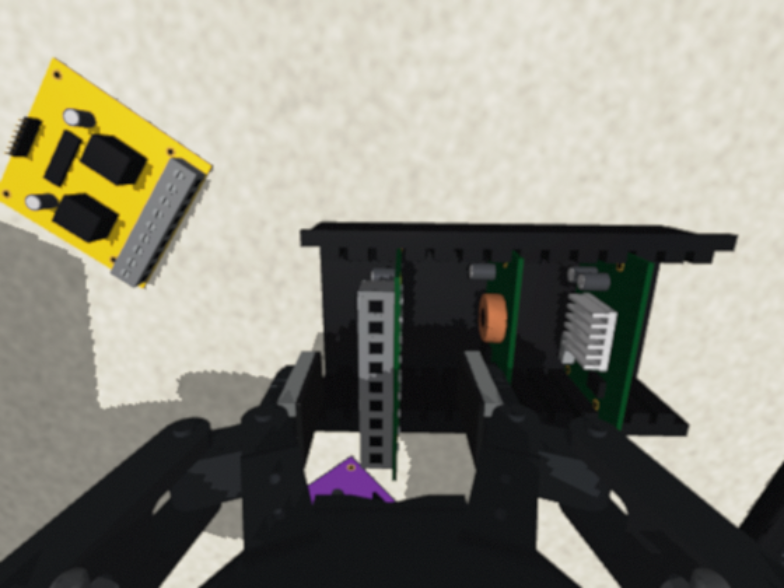

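```bash
python3 - <<'E'
from h import *
d=load('w2'); s=manip.get_state(); y=yaw(s); x=np.array([np.cos(y),np.sin(y)])
for p in((358,290),(361,465),(392,290),(390,465),(401,252),(396,478)):
    P=atz(d,np.array(p)/1.4,.091); print(P, (P[:2]-s['position'][:2])@x)
plan([.5203,.2233,.07],22.3,3)
E
```

```text
[0.49857306 0.25295268 0.091     ] -0.010082262446575188
[0.52448269 0.18958412 0.091     ] -0.010542303093256034
[0.50878053 0.25722713 0.091     ] 0.0009840287678257028
[0.5344601  0.19381643 0.091     ] 0.000295427378257535
[0.50655637 0.26993702 0.091     ] 0.0038201374343380416
[0.53881144 0.18925517 0.091     ] 0.0025573751033790373
from [0.5215 0.2242 0.0787] 22.62
[[[-0.5,0.1,2.9],0.11],[[-0.5,0.1,2.9],0.11],[[-0.5,0.1,2.9],0.11]]
```

carry_out --series '[[[-1.2,-0.8,3],0],[[-1.2,-0.8,3],0],[[-1,-0.5,2],0],[[0,0,0],0],[[0,0,0],0],[[0,0,0],0]]'

```text
clock: 3.58
position: [0.5176, 0.2252, 0.0711]
ee_rot: [-0.001, 0.981, 0.196, -0.003]
contact_force: [1.0, 0.2, 0.4]
width: 0.0499
```

carry_out --series '[[[0,0,0],0],[[0,0,0],0],[[0,0,0],0],[[0,0,0],0],[[0,0,0],0],[[0,0,0],0],[[0,0,0],0],[[0,0,0],0]]' --fingers 0 --squeeze 50

```text
clock: 4.25
position: [0.5182, 0.2254, 0.0716]
ee_rot: [-0.001, 0.981, 0.196, -0.002]
contact_force: [-0.3, 0.5, 0.6]
width: 0.0128
```

carry_out --series '[[[0,0,0],0],[[0,0,-4],0],[[0,0,-8],0],[[0,0,-10],0],[[0,0,-12],0],[[0,0,-12],0],[[0,0,-12],0],[[0,0,-12],0],[[0,0,0],0],[[0,0,0],0]]'

```text
clock: 5.08
position: [0.5192, 0.2254, 0.1501]
ee_rot: [-0.001, 0.981, 0.196, -0.001]
contact_force: [0.1, -0.1, -1.0]
width: 0.0128
```

carry_out --series '[[[0,0,-10],0],[[0,0,-15],0],[[0,0,-15],0],[[0,0,-15],0],[[0,0,-15],0],[[0,0,0],0],[[0,0,0],0]]'

```text
clock: 5.67
position: [0.516, 0.2242, 0.2224]
ee_rot: [-0.001, 0.981, 0.196, -0.005]
contact_force: [0.2, 0.2, -1.1]
width: 0.013
```

```bash
python3 - <<'E'
from h import *
c=lambda i,x,y,w,h,s:cv2.resize(i[y:y+h,x:x+w],None,fx=s,fy=s,interpolation=cv2.INTER_CUBIC)
w,s=wsnap('w3');a=snap('scene','s3');b=snap('side','d3'); print(s['position'],np.degrees(yaw(s)),s['ee_rot'],s['width'])
cv2.imwrite('pics/m3.png',np.hstack([c(a['frame'],230,190,133,150,3),c(b['frame'],240,80,133,150,3)]))
E
```

```text
[0.5160402  0.22424999 0.222447  ] 22.642982480728865 [-6.47322792e-04  9.80528381e-01  1.96302516e-01 -5.38490087e-03] 0.013030062674326447
```

View pics/m3.png

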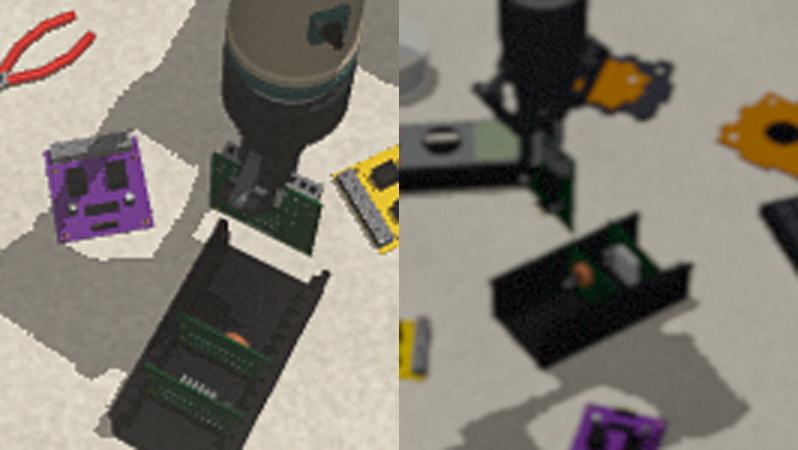

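View pics/w3.png

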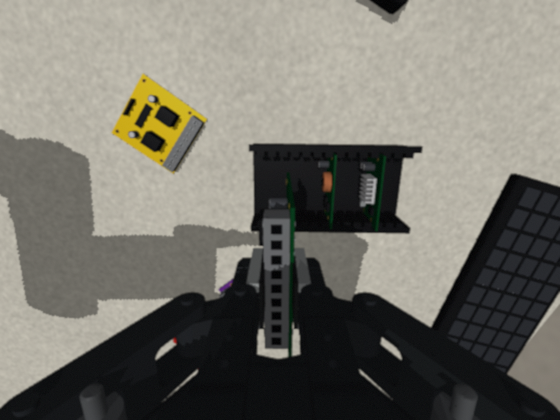

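```bash
python3 - <<'E'
from h import *
np.set_printoptions(precision=4,suppress=True)
d=load('w3');s=manip.get_state();p=np.array([.51604,.22425,.22245]);y=np.radians(22.64)
for q in((277,208),(277,347),(295,208),(290,357),(263,210),(265,346)):
    P=atz(d,np.array(q),p[2]+.0194)-p; print(q,P@[np.cos(y),np.sin(y),0],P@[np.sin(y),-np.cos(y),0])
a=load('scene0'); c,v=ray(a,[183,131.75])
for Y in(-.245,-.25,-.255): print(c+v*(Y-c[1])/v[1])
plan([.583,-.100,.20],-103.3,26)
E
```

```text
(277, 208) -0.00014447077333960853 -0.03707895876479281
(277, 347) -0.0002898639305871695 0.03629034514011833
(295, 208) 0.007616676958922704 -0.03709771061323449
(290, 357) 0.006323877153682419 0.04246828825556204
(263, 210) -0.006202354774025915 -0.036157944445068015
(265, 346) -0.006330483103144098 0.03572683331662455
[ 0.5489 -0.245   0.1777]
[ 0.547  -0.25    0.1716]
[ 0.5452 -0.255   0.1654]
from [0.5157 0.2241 0.2215] 22.64
[[[-2.4,12.5,0.8],4.84],[[-1.3,12.7,0.8],4.84],[[-0.3,12.7,0.8],4.84],[[0.8,12.7,0.8],4.84],[[1.9,12.6,0.8],4.84],[[2.9,12.4,0.8],4.84],[[4.0,12.1,0.8],4.84],[[5.0,11.7,0.8],4.84],[[5.9,11.3,0.8],4.84],[[6.9,10.7,0.8],4.84],[[7.8,10.1,0.8],4.84],[[8.6,9.4,0.8],4.84],[[9.3,8.6,0.8],4.84],[[10.0,7.8,0.8],4.84],[[10.7,7.0,0.8],4.84],[[11.2,6.0,0.8],4.84],[[11.7,5.1,0.8],4.84],[[12.1,4.1,0.8],4.84],[[12.4,3.0,0.8],4.84],[[12.6,2.0,0.8],4.84],[[12.7,0.9,0.8],4.84],[[12.7,-0.2,0.8],4.84],[[12.7,-1.3,0.8],4.84],[[12.5,-2.3,0.8],4.84],[[12.3,-3.4,0.8],4.84],[[12.0,-4.4,0.8],4.84]]
```

carry_out --series '[[[-2.5,12.5,0],4.8],[[-1.5,12.5,0],4.8],[[0,12.5,0],4.8],[[1,12.5,0],4.8],[[2,12.5,0],4.8],[[3,12.5,0],4.8],[[4,12,0],4.8],[[5,11.5,0],4.8],[[6,11.5,0],4.8],[[7,10.5,0],4.8]]'

```text
clock: 6.65
position: [0.5341, 0.0965, 0.2085]
ee_rot: [0.006, 0.971, -0.237, -0.017]
contact_force: [0.4, 0.4, -1.7]
width: 0.0128
```

carry_out --series '[[[8,10,1],4.8],[[8.5,9.5,1],4.8],[[9.5,8.5,1],4.8],[[10,8,1],4.8],[[10.5,7,1],4.8],[[11,6,1],4.8],[[11.5,5,1],4.8],[[12,4,1],4.8],[[12.5,3,1],4.8],[[0,0,0],0]]'

```text
clock: 7.48
position: [0.5462, -0.0237, 0.1858]
ee_rot: [0.019, 0.803, -0.595, -0.024]
contact_force: [0.3, -0.5, -0.6]
width: 0.0128
```

```bash
python3 -c "
from h import *
plan([.583,-.100,.195],-103.3,8)"
```

```text
from [ 0.5462 -0.0237  0.1858] -73.05
[[[10.5,-1.6,-1.1],3.78],[[10.3,-2.3,-1.1],3.78],[[10.2,-3.0,-1.1],3.78],[[9.9,-3.7,-1.1],3.78],[[9.7,-4.3,-1.1],3.78],[[9.4,-4.9,-1.1],3.78],[[9.0,-5.5,-1.1],3.78],[[8.6,-6.1,-1.1],3.78]]
```

carry_out --series '[[[0,0,0],0],[[0,0,0],0],[[4,-1,-1],1.5],[[4,-1,-1],1.5],[[4,-1,-1],1.5],[[4,-1,-1],1.5],[[4,-1,-1],1.5],[[4,-1,-1],1.5],[[4,-1,-1],1.5],[[4,-1,-1],1.5]]'

```text
clock: 8.32
position: [0.5607, -0.0522, 0.1917]
ee_rot: [0.022, 0.733, -0.679, -0.024]
contact_force: [0.2, -0.3, -0.7]
width: 0.0128
```

```bash
python3 -c "
from h import *
plan([.583,-.100,.195],-103.3,10);print(manip.get_state()['ee_rot'])"
```

```text
from [ 0.5607 -0.0522  0.1917] -85.65
[[[4.9,-1.9,-0.3],1.76],[[4.9,-2.0,-0.3],1.76],[[4.8,-2.2,-0.3],1.76],[[4.7,-2.3,-0.3],1.76],[[4.7,-2.5,-0.3],1.76],[[4.6,-2.6,-0.3],1.76],[[4.5,-2.7,-0.3],1.76],[[4.4,-2.9,-0.3],1.76],[[4.3,-3.0,-0.3],1.76],[[4.2,-3.1,-0.3],1.76]]
[ 0.02183076  0.73310701 -0.67934476 -0.02383755]
```

carry_out --series '[[[5,-2,0],1.8],[[5,-2,0],1.8],[[5,-2,0],1.8],[[4.5,-2.5,0],1.8],[[4.5,-2.5,0],1.8],[[4.5,-2.5,0],1.8],[[4.5,-2.5,0],1.8],[[4.5,-3,0],1.8],[[0,0,0],1.8],[[0,0,0],0]]'

```text
clock: 9.15
position: [0.5805, -0.0973, 0.1917]
ee_rot: [-0.025, -0.617, 0.786, 0.019]
contact_force: [-0.5, -0.6, -0.9]
width: 0.0127
```

```bash
python3 - <<'E'
from h import *
np.set_printoptions(precision=4,suppress=True)
w,s=wsnap('w4');a=snap('scene','s4');b=snap('side','d4'); q=s['ee_rot'];print(s['position'],R.from_quat([q[1],q[2],q[3],q[0]]).as_matrix())
c=lambda i,x,y,w,h,s:cv2.resize(i[y:y+h,x:x+w],None,fx=s,fy=s,interpolation=cv2.INTER_CUBIC)
cv2.imwrite('pics/m4.png',np.hstack([c(a['frame'],120,60,133,150,3),c(b['frame'],270,220,133,150,3)]))
E
```

```text
[ 0.5805 -0.0973  0.1917] [[-0.2365 -0.9696 -0.0628]
 [-0.9715  0.237  -0.0007]
 [ 0.0156  0.0608 -0.998 ]]
```

View pics/m4.png

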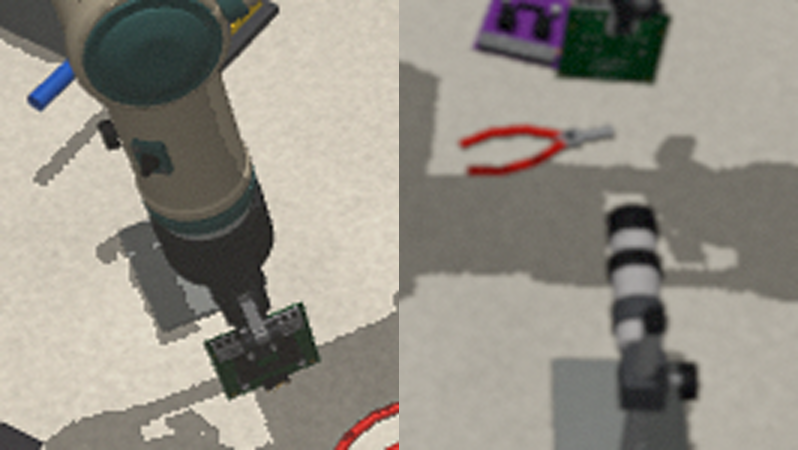

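View pics/w4.png

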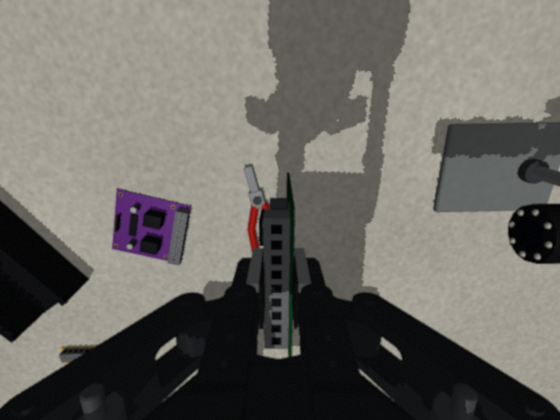

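The board is held upright with its bare back towards the scope. The wrist view shows the lens ring at about (534,233) and the front edge of the base from (449,124) to (435,211).

```bash
python3 - <<'E'
from h import *
np.set_printoptions(precision=4,suppress=True)
w=load('w4');a=load('scene0');b=load('side0')
for wp in ((532,233),(536,233)):
    ra=[ray(a,[183,131.75]),ray(w,np.array(wp))]; P=tri(ra); print('scene+wrist',P,[np.linalg.norm(np.cross(P-c,v)) for c,v in ra])
    ra.append(ray(b,[347.75,291.75])); P=tri(ra); print('all',P,[np.linalg.norm(np.cross(P-c,v)) for c,v in ra])
p,q=atz(w,np.array([449,124]),.01),atz(w,np.array([435,211]),.01); print(p,q,'edge normal yaw',np.degrees(np.arctan2((p-q)[1],(p-q)[0])), 'front mid',(p+q)/2,np.linalg.norm(p-q))
# tube axis from side: center line pts of rim front and clamp back at z~.19 top
P1,P2=atz(b,np.array([347.7,289]),.19),atz(b,np.array([351.5,350]),.19); print('axis yaw',np.degrees(np.arctan2(*(P2-P1)[[1,0]])))
E
```

```text
scene+wrist [ 0.5444 -0.2555  0.1619] [np.float64(0.0018004208919203278), np.float64(0.001800420891920279)]
all [ 0.548  -0.2504  0.1683] [np.float64(0.002326195235286269), np.float64(0.002064781285016976), np.float64(0.0009055713362649675)]
scene+wrist [ 0.5442 -0.2568  0.1619] [np.float64(0.0008424248111697748), np.float64(0.0008424248111696007)]
all [ 0.548 -0.251  0.169] [np.float64(0.0017785355481716252), np.float64(0.0013760720704870688), np.float64(0.0006823281030388241)]
[ 0.5908 -0.2861  0.01  ] [ 0.4951 -0.2664  0.01  ] edge normal yaw -11.600503807198926 front mid [ 0.5429 -0.2762  0.01  ] 0.09764940964983068
axis yaw -103.19870938928584
```

carry_out --series '[[[6,-0.5,0],0],[[6,-0.5,0],0],[[6,-0.5,0],0],[[6,-0.5,0],0],[[6,-0.5,0],0],[[6,-0.5,0],0],[[6,-0.5,0],0],[[5,-0.5,0],0],[[0,0,0],0],[[0,0,0],0]]'

```text
clock: 10.13
position: [0.5719, -0.1494, 0.1925]
ee_rot: [-0.025, -0.618, 0.785, 0.019]
contact_force: [-0.2, 0.6, -0.1]
width: 0.0127
```

```bash
cat > chk.py <<'E'
from h import *
np.set_printoptions(precision=4,suppress=True)
s=manip.get_state();q=s['ee_rot'];M=R.from_quat([q[1],q[2],q[3],q[0]]).as_matrix();f=np.array(s['position'])+M@[.007,0,.023]
y=np.radians(-103);L=R.from_euler('z',y).as_matrix()
print(f,'in lens',L.T@(f-[.548,-.250,.169]),'need tool',1e3*M.T@([.5683,-.1623,.169]-f),'tilt',np.degrees(np.arccos(-M[2,2])),'xang',np.degrees(np.arccos(M[:,0]@L[:,0])),np.abs(s['qd']).max(),s['width'])
E
python3 chk.py
```

```text
[ 0.5688 -0.1563  0.1696] in lens [-0.096  -0.0008  0.0006] need tool [ 5.971  -0.9236  0.6906] tilt 3.606660468911599 xang 1.0693393220108673 0.01182684223100706 0.012662149483393465
```

carry_out --series '[[[2,0,0],0],[[2,0,0],0],[[2,0,0],0],[[0,0,0],0],[[0,0,0],0],[[0,0,0],0],[[0,0,0],0],[[0,0,0],0]]'

```text
clock: 10.8
position: [0.5705, -0.1547, 0.1925]
ee_rot: [-0.025, -0.619, 0.785, 0.019]
contact_force: [-0.1, -0.2, -1.7]
width: 0.0125
```

```bash
python3 chk.py; python3 - <<'E'
from h import *
np.set_printoptions(precision=4,suppress=True)
w,s=wsnap('w5');a=snap('scene','s5');b=snap('side','d5')
c=lambda i,x,y,w,h,s:cv2.resize(i[y:y+h,x:x+w],None,fx=s,fy=s,interpolation=cv2.INTER_CUBIC)
q=s['ee_rot'];M=R.from_quat([q[1],q[2],q[3],q[0]]).as_matrix();p=np.array(s['position'])
C=[p+M@[.007,y,z] for y,z in((-.04,-.0195),(.04,-.0195),(.04,.0655),(-.04,.0655))]
print(proj(b,C).round(1),proj(a,C).round(1))
cv2.imwrite('pics/m5.png',np.hstack([c(w['frame'],230,120,330,260,1.5),c(b['frame'],300,220,78,101,390/101)]))
E
```

```text
[ 0.5674 -0.1615  0.1697] in lens [-0.0906 -0.001   0.0007] need tool [ 0.5321 -1.0506  0.6336] tilt 3.605522387962308 xang 0.9900602395309577 0.0018379320810366384 0.012538974160646147
[[365.8 245.8]
 [329.  243.5]
 [324.6 266.4]
 [359.3 268.5]] [[175.8 155.2]
 [208.2 142. ]
 [214.8 162.3]
 [184.6 174.9]]
```

View pics/m5.png

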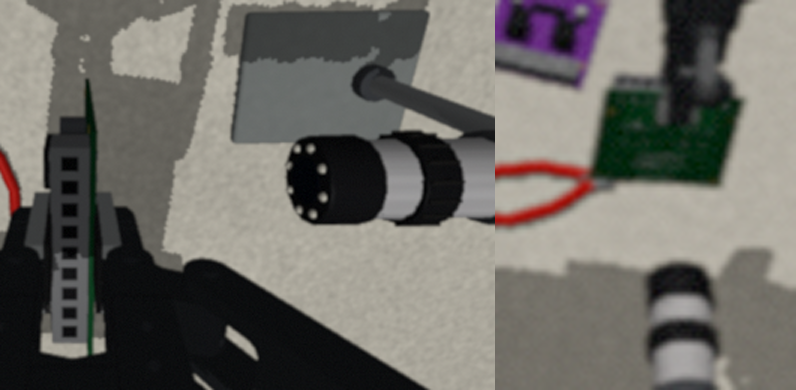

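```bash
python3 - <<'E'
from h import *
np.set_printoptions(precision=4,suppress=True)
w=load('w5');w4=load('w4');a=load('scene0');b=load('side0')
pts=[(a,[183,131.75]),(w,[436,240.5]),(w4,[534,233]),(b,[347.75,291.75])]
for idx in((0,1),(0,1,2),(0,1,2,3)):
    r=[ray(pts[i][0],np.array(pts[i][1])) for i in idx];P=tri(r);print(P,np.array([np.linalg.norm(np.cross(P-c,v)) for c,v in r]))
for P in([.548,-.25,.169],[.545,-.255,.163]): print([proj(d,P)[0].round(1) for d,_ in pts])
# tube axis in wrist: direction at z .169
p,q=[atz(w,np.array([230+x/1.5,120+y/1.5]),.169) for x,y in((309,180),(478,177))]; print(np.degrees(np.arctan2(*(q-p)[[1,0]])))
E
```

```text
[ 0.5478 -0.2497  0.1695] [0.0018 0.0018]
[ 0.5473 -0.2509  0.1672] [0.0024 0.0015 0.0011]
[ 0.5481 -0.2502  0.1684] [0.0025 0.0013 0.0011 0.0008]
[array([182.9, 132.6]), array([438.7, 241.6]), array([536.3, 235.2]), array([347.3, 291.5])]
[array([183.2, 132.3]), array([442. , 239.6]), array([536.3, 233.3]), array([346.3, 295.2])]
-102.85149550639036
```

The lens estimate holds at (0.548,-0.250,0.168), with axis yaw about -103°. The board is within about 1–2 mm of the target and steady, so I'm handing in.

```bash
python3 -c "
from h import *
print(manip.sign_off())"
```

```text
the job is handed in; nothing more can be done
None
```

I lifted the relay board out of the rack by its terminal row, turned it so its soldered back faces the microscope, and handed in at about 11 s while still holding it in the air. The sign-off gave no verdict.

**Position:** the last check put the middle of the soldered back 90.6 mm in front of the lens. It was about 1 mm off the line of sight sideways and in height. This rests on my camera-based lens position, which I trust to a few millimetres.

**Angle and grip:** the back was about 1° from square to the lens. The tool and board leaned about 3.6° from vertical, within the 9° limit. The lean built up while turning, and the moves cannot correct it. The fingers read a 12.5 mm opening on the nominally 14 mm grip, and I saw no slipping.

**Checks that disagreed:** one intermediate lens estimate, from a poor viewing angle, was about 6 mm lower and 5 mm off sideways. Later views agreed with the position I used to within about 2.5 mm. The board corners in the final side picture matched the prediction to within about 1.5 px.

**Other things in the scene:** I steered clear of the microscope and saw no contact forces above 2 N. The other two boards were still in place after the lift, and nothing came near the pliers or multimeter. I did not measure their positions again at the end.

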